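# Clip the bottle into the shaker and hold its dial on the third speed

## Task

Shake up the little green bottle on the bottle shaker: stand it upright on the shaker's head and push it in through the front of the sprung clip until the jaws snap shut round it and it rests against the back stop, then let go of it. Then turn the dial clockwise past its one-dot and two-dot clicks to three dots and keep hold of it: the shaker runs only while the dial is held, and it springs back to off when let go, so finish while still holding it on three dots. Leave the other things on the worktop where they are.

Things in the scene. Friction and masses are not known exactly. Their poses are not given: they have to be found in the camera images.
- bottle: small green bottle with a white label and a black cap, loose, about 0.11 kg, upright on the worktop. Body 42 mm across and straight to about 60 mm, shoulder to 78 mm, cap 21 mm across, 96 mm high in all. Origin: centre of its underside; z up through the cap.
- shaker: bottle shaker, fixed to the worktop: white housing with a grey-green top, 145 mm (x) by 236 mm (y), its top 52 mm up. Origin: centre of the underside; x points to its back, y to its left, z up. The aluminium head with the clip is on the left of the top (84 by 76 mm, 66 mm above the worktop), the dial on the right.
- clip_seat (a point): where the centre of the bottle's underside belongs: on the head plate (66 mm up), centre of the black round pad, axes as the shaker's. The clip opens to the front (-x), where the plate is bare to 46 mm before the seat; a back stop 30 mm high stands 21.5 mm behind the seat. Slide the bottle in along +x, centred within 4 mm, against 4 to 8 N.
- jaw_left: left jaw of the clip, sprung shut: steel strip with black nylon nose, 8 to 30 mm above the plate. Pivot (origin) 25 mm behind, 20 mm left of the seat. Free throat between the two noses 28 mm, 15 mm in front of the seat; flared tips 32 mm in front, 29 mm to the side. The bottle pushed in spreads the jaws; they close behind its widest part and press it to the stop.
- jaw_right: right jaw, the mirror image: pivot 25 mm behind and 20 mm right of the seat. The jaws resist low on the bottle: held firmly above them with one finger before and one behind, the bottle stays upright as it is pushed in; held from its two sides it can swing in the fingers.
- dial (a joint): turn of the dial, rad: 0 at off (red dot), growing clockwise seen from above; clicks at 0.4 (one dot), 0.8 (two dots) and 1.2 (three dots), stop at 1.26. A spring turns it back to 0 when let go: 0.06 N m at off, 0.11 N m on three dots; the clicks add up to 0.05 N m.
- dial_grip (a point): point on the dial's upright axis at the height to grip its bar, 76 mm above the worktop and 10 mm below the bar's top; x along the bar to the white-lined end that points at the dots (at off 0.6 rad to the left of the shaker's +x), z up. It turns with the dial. The axis is 126 mm to the right of the seat and 28 mm in front of it.
- dial_bar: the dial with its black bar grip: bar 46 mm long, 12 mm thick, 27 mm high (its top 86 mm above the worktop) on a skirt disc of 52 mm diameter whose top is 60 mm above the worktop. Origin on the axis under the skirt, 54 mm above the worktop; x along the bar, to its white-lined end.
- mill: glass salt shaker with a grey top, 44 mm across, 90 mm high, loose bystander. Origin: centre of its underside.
- spool_red: red thread spool, 29 mm across, 46 mm high, loose bystander. Origin: centre of its underside.
- spool_blue: blue thread spool, 29 mm across, 50 mm high, loose bystander. Origin: centre of its underside.
- spool_orange: orange thread spool, 29 mm across, 46 mm high, loose bystander. Origin: centre of its underside.
Things that resemble listed ones, but are neither listed nor needed, are in the scene too. What is shaped like the bottle but orange is not meant.

How it is judged:
By the outcome, as a careful person would: the job done as asked, in the order asked, and still so for the second after the job is handed in, while the arm keeps its last pose, push and grip.
It also fails if it takes over 54 s, if anything falls off the work surface, if the arm or the gripper's body presses on something with over 40 N, if the wrist force passes 120 N, or if a joint passes its speed limit or range.

## Robot

A 7-joint arm with a two-finger parallel gripper is mounted at the origin on the work surface; the furniture and walls round the work are solid. World frame = base frame: x ahead of the robot, y to its left, z up, the work surface at z = 0. Lengths are in mm, angles in rad, forces in N, time in s.
With the tool pointing down it reaches from about 400 to 875 mm from the base axis. Payload 4.4 kg.
Tool frame: the origin (TCP) lies midway between the tips of the shut fingers; the grasp point (between the pads) lies ctrl.grip_depth behind it (ctrl.grip_depth is the distance from the TCP to the grasp point, in mm); z points along the fingers, y is the line along which they close (so a half turn about z gives the same grasp; the last joint's range is limited). The gripper opens to 85 mm and grips with 20 to 120 N. Pads are 22 mm wide; open, the fingers measure 114 mm over their backs; the gripper's body (76 mm by 85 mm) begins 54 mm behind the grasp point. The pads swing forward as they close: fully open they stand 13 mm farther back than shut.
Start: joints at [-1.359, 0.628, 0.038, 1.517, -0.027, 0.996, -0.02], TCP at [178.232, 625.101, 231.313] pointing down, gripper open.
Joint ranges: [-3.06, 3.06], [-0.37, 2.12], [-1.25, 1.32], [0.18, 2.47], [-1.1, 4.24], [0.23, 1.98], [-2.94, 2.94]. Speed limits (rad/s): [2.57, 2.57, 3.14, 3.14, 3.14, 3.14, 3.14].

## Interface

Orientations are given as [roll, pitch, yaw] about the fixed x, y, z axes, in that order (R = Rz(yaw) Ry(pitch) Rx(roll)).
In Python, from cell import ctrl gives the robot as it stands.
- The arm moves only by the tool carry_out, never from a script. Its argument "deltas" is one flat list of numbers, 7 for each row, row after row: the turn, a rotation vector about the tool's x, y, z in degrees, then the shift along the tool's x, y, z in m, then the closure, from -1 (fully open) to 1 (shut). In form: [wx, wy, wz, dx, dy, dz, claw, wx, wy, wz, dx, dy, dz, claw, ...]. A call has 1 to 12 rows; each row shifts and turns the commanded pose from where the row before left it, along the tool's axes as they then stand; what a row does not reach is not made up. A row lasts 1/8 s, in which the tool goes at most 62.5 mm and 10.7 degrees, less where a joint would pass 70% of its speed; a pose out of reach is approached as far as the arm can. A call with a gripper value outside its range is refused whole. The fingers move at their own pace and stop on an object; the grip force is fixed at half the most. Time passes only in rows, so rows that do not move let the fingers close. It gives the time, the measured TCP pose, the force, the opening and the grip force at its end, in the units of the state.
- ctrl.read_state(): the state, without advancing time (a new reading comes with each control period).
- ctrl.get_image(name): name is "scene" or "side" or "wrist"; returns the picture (400x640x3 uint8, red, green, blue); there is no depth.
- ctrl.calibration(name): a dict with "mtx" (3x3 intrinsics, pixels), "R" (3x3) and "t" (3): a world point X has camera coordinates R X + t. Camera axes: x right, y down, z forward; pixel columns grow to the right and rows downward; lengths in mm; the calibration is good to about 2 mm. The wrist camera is an equidistant fisheye: a pixel r from the principal point sees the ray r / f radians off the axis. A picture is of the moment at which its call begins: read the wrist's pose just before it. calibration takes no time and is no camera call; for the wrist camera it gives the pose at the moment of the call.
- ctrl.finish_job(): hands the job in; it is judged then, once.
The state is a dict: "clock": time; "qpos": joint angles; "qd": joint speeds; "tau": joint torques, N m; "eef_pos": TCP position; "tool_rot": TCP orientation; "force": force on the tool from outside, world axes, zero at the start; "torque": the same for the moment, N m; "width": finger opening in mm; "gripper_force": force on a finger pad.
Only numpy, scipy, OpenCV 4.12 (cv2) and the standard library are available. Lean on these libraries where they do the work, as an engineer would, in place of code of your own. Each camera call takes 0.05 s, during which the arm holds its last target. There are 200 camera calls.

## Working session

There is one attempt and no reset: what is moved stays moved. The work goes in short steps, Python scripts to look and compute and a tool call to move; the robot and the scene stay as the last step left them, time stands still between calls to the robot, and variables do not carry over. Pictures are saved under pics/ and viewed, at most 13 in all, crops included, and the job is handed in when it is done.

Besides the shell and the picture viewer there is one more tool, called after "Emit:" by a JSON object that holds its "fn" and its "kwargs", one argument or row to a line. carry_out: Moves the arm, as the interface text tells. Its arguments: {"type":"object","properties":{"deltas":{"type":"array"}},"required":["deltas"]}

```bash
mkdir -p pics; ls
python3 - <<'E'
from cell import ctrl
import cv2,numpy as np
a=[ctrl.get_image(n) for n in("scene","side")]
for n,i in zip(("scene","side"),a): cv2.imwrite(f"pics/{n}0.png",i[:,:,::-1])
s=ctrl.read_state();print(s,ctrl.grip_depth)
for n in("scene","side"):print(ctrl.calibration(n))
E
```

```text
pics
{'clock': 0.1, 'qpos': array([-1.35881233,  0.62925212,  0.03844958,  1.5182839 , -0.02698079,
        0.99628137, -0.02002472]), 'qd': array([-2.46743872e-04, -3.61309681e-03,  9.49354477e-05, -9.71221108e-04,
       -3.85808553e-04, -2.68129181e-04, -1.46090799e-03]), 'tau': array([ 2.36531589e-03, -5.64517772e+01,  1.23025138e+00, -1.93971169e+01,
        1.13106650e-02,  5.44767041e-03, -1.05774896e-05]), 'eef_pos': array([178.07121811, 624.54768918, 230.47702542]), 'tool_rot': array([-3.13988642e+00,  3.63378119e-05,  2.86379017e+00]), 'force': array([-0.01471201, -0.81438329, -0.37862292]), 'torque': array([ 0.01433705,  0.04792485, -0.0352728 ]), 'gripper_force': 0.0, 'width': 85.82891872855511} 18.700000000000003
{'mtx': array([[368.16372696,   0.        , 318.22887327],
       [  0.        , 368.16372696, 198.77028364],
       [  0.        ,   0.        ,   1.        ]]), 'R': array([[ 0.44286914, -0.89643421, -0.01651156],
       [-0.68939818, -0.32869644, -0.64551437],
       [ 0.57323387,  0.29726144, -0.76356962]]), 't': array([-185.41971049,  389.64109713,  838.72075455])}
{'mtx': array([[371.41521179,   0.        , 315.27909886],
       [  0.        , 371.41521179, 197.6889829 ],
       [  0.        ,   0.        ,   1.        ]]), 'R': array([[-0.99348336, -0.11395355, -0.00232369],
       [-0.06590732,  0.59099534, -0.80397807],
       [ 0.09298944, -0.79858569, -0.59465441]]), 't': array([ 452.57816194,   71.2324702 , 1071.31531611])}
```

View pics/scene0.png

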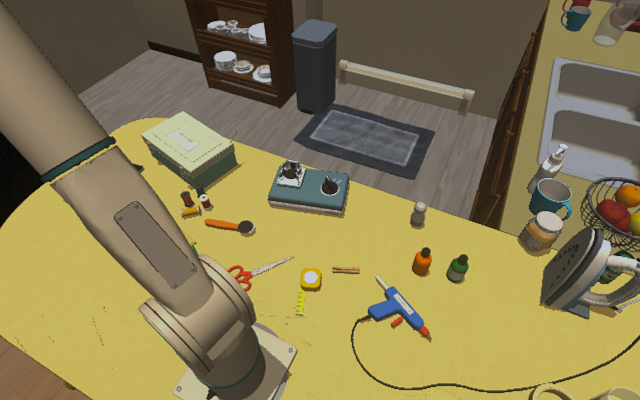

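View pics/side0.png

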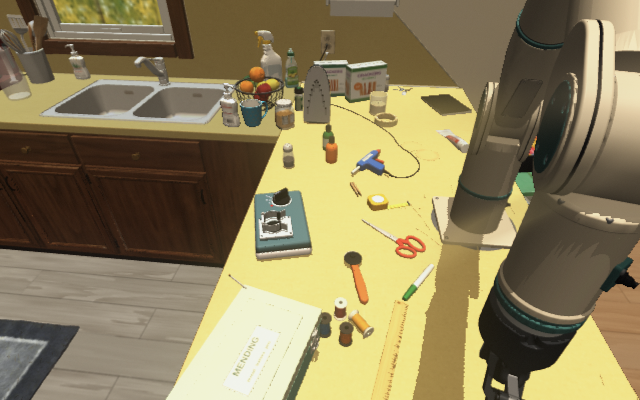

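Scene view: the green bottle is at (458,268) and the orange lookalike at (423,262). The shaker is at (308,188), with its head at (290,175) and dial at (330,184). Side view: green bottle at (329,138), orange at (331,152), shaker at (282,225). Next I'll measure these and confirm with crops.

```bash
cat > h.py <<'E'
from cell import ctrl
import cv2,numpy as np
def ray(n,uv):
    c=ctrl.calibration(n);R,t=c["R"],c["t"]
    d=R.T@np.linalg.inv(c["mtx"])@np.array([*uv,1.]);return -R.T@t,d/np.linalg.norm(d)
def onz(n,uv,z):
    o,d=ray(n,uv);return o+d*(z-o[2])/d[2]
def two(u,v):
    (a,d),(b,e)=ray("scene",u),ray("side",v)
    s=np.linalg.lstsq(np.c_[d,-e],b-a,rcond=None)[0]
    p,q=a+s[0]*d,b+s[1]*e;return (p+q)/2,np.linalg.norm(p-q)
def proj(n,X):
    c=ctrl.calibration(n);p=c["mtx"]@(c["R"]@np.array(X,float)+c["t"]);return p[:2]/p[2]
E
python3 - <<'E'
from h import *
S=cv2.imread("pics/scene0.png");D=cv2.imread("pics/side0.png")
a=cv2.resize(S[150:290,260:480],None,fx=3.6,fy=3.6,interpolation=cv2.INTER_CUBIC)
b=cv2.resize(D[120:265,245:350],None,fx=4.1,fy=4.1,interpolation=cv2.INTER_CUBIC)
cv2.imwrite("pics/cs.png",a);cv2.imwrite("pics/cd.png",b)
# shaker top (grey-green) mask & bottle green
for n,I,(x0,y0,x1,y1) in(("scene",S,(260,150,360,220)),("side",D,(245,180,320,265))):
    h=cv2.cvtColor(I,cv2.COLOR_BGR2HSV)
    m=cv2.inRange(h,(80,40,30),(105,255,170));k=np.zeros_like(m);k[y0:y1,x0:x1]=m[y0:y1,x0:x1]
    c=max(cv2.findContours(k,0,2)[0],key=cv2.contourArea)
    q=cv2.minAreaRect(c);print(n,q);p=cv2.approxPolyDP(cv2.convexHull(c),3,True)[:,0];print([(tuple(u),onz(n,u,52).round(0)[:2]) for u in p])
for n,u in(("scene",(458,279)),("side",(328,149)),("scene",(423,272)),("side",(331,161)),("scene",(418,225)),("side",(289,166))):print(n,u,onz(n,u,0).round())
print(two((460,257),(329,126)))
E
```

```text
scene ((308.32061767578125, 185.5418243408203), (75.79276275634766, 33.67129898071289), 7.431407928466797)
[((np.int32(347), np.int32(175)), array([625.,   0.])), ((np.int32(341), np.int32(206)), array([502., -34.])), ((np.int32(269), np.int32(196)), array([444., 177.])), ((np.int32(280), np.int32(166)), array([569., 211.]))]
side ((279.554443359375, 218.5445556640625), (51.54292678833008, 51.14491271972656), 84.2894058227539)
[((np.int32(298), np.int32(192)), array([510., -22.])), ((np.int32(307), np.int32(239)), array([456., 178.])), ((np.int32(257), np.int32(246)), array([576., 217.])), ((np.int32(255), np.int32(196)), array([632.,  12.]))]
scene (458, 279) [ 447. -399.    0.]
side (328, 149) [ 451. -385.    0.]
scene (423, 272) [ 427. -310.    0.]
side (331, 161) [ 432. -298.    0.]
scene (418, 225) [ 573. -254.    0.]
side (289, 166) [ 578. -247.    0.]
(array([ 447.1996559 , -378.48222693,   98.22509618]), np.float64(2.890012376134366))
```

View pics/cs.png

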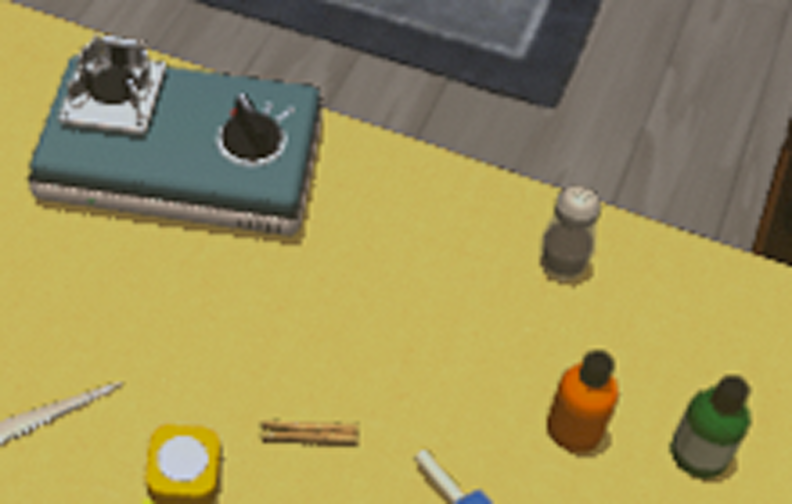

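View pics/cd.png

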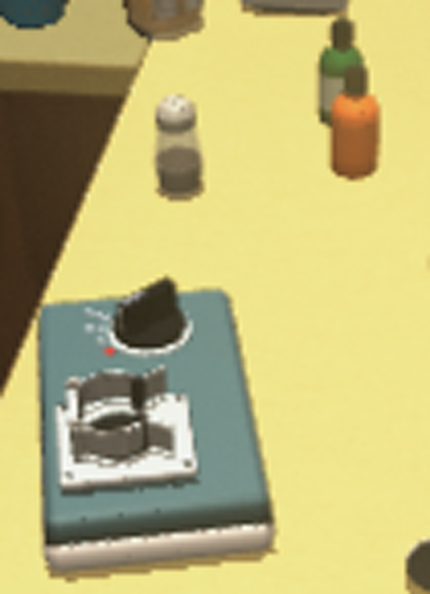

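Only two things fit the bottle's shape: green with a white label (scene 458,268) and orange (423,262). The crops confirm the green one is the target. The shaker's yaw is about 0.267. I'll go above the shaker and look with the wrist camera.

Emit:
{"fn": "carry_out", "kwargs": {
  "deltas": [9.8,0,0,0,0,-0.0,-1]
}}

```text
clock: 0.22
eef_pos: [177.1, 620.6, 231.3]
tool_rot: [-2.961, 0.0, 2.864]
force: [-0.7, 1.2, 1.2]
width: 85.6
gripper_force: 0.0
```

That turn went about x instead of z, so I'll undo it and turn about z.

Emit:
{"fn": "carry_out", "kwargs": {
  "deltas": [-9.8,0,0,0,0,-0.03,-1,0,0,9.8,0,0,-0.03,-1,0,0,9.8,0,0,-0.03,-1,0,0,9.8,0,0,-0.01,-1,0,0,9.8,0,0,0,-1,0,0,9.8,0,0,0,-1,0,0,9.8,0,0,0,-1]
}}

```text
clock: 1.1
eef_pos: [179.5, 629.7, 330.3]
tool_rot: [-3.141, 0.001, 1.832]
force: [0.5, -0.3, -0.0]
width: 85.6
gripper_force: 0.0
```

Emit:
{"fn": "carry_out", "kwargs": {
  "deltas": [0,0,0,-0.048,0.015,0,-1,0,0,0,-0.048,0.015,0,-1,0,0,0,-0.048,0.015,0,-1,0,0,0,-0.048,0.015,0,-1,0,0,0,-0.048,0.015,0,-1,0,0,0,-0.048,0.015,0,-1,0,0,0,-0.048,0.015,0,-1,0,0,0,-0.048,0.015,0,-1,0,0,0,-0.048,0.015,0,-1,0,0,0,-0.048,0.015,0,-1,0,0,0,-0.048,0.015,0,-1,0,0,0,-0.048,0.015,0,-1]
}}

```text
clock: 2.6
eef_pos: [505.5, 120.5, 330.6]
tool_rot: [-3.141, -0.0, 1.838]
force: [-0.1, 0.9, 0.1]
width: 85.1
gripper_force: 0.0
```

Run:
```python
from h import *
for i in range(8): s=ctrl.read_state()
c=ctrl.calibration("wrist");I=ctrl.get_image("wrist");s=ctrl.read_state()
print({k:s[k].round(3) for k in("eef_pos","tool_rot","qpos","qd")},c)
np.savez("w1.npz",**{k:c[k] for k in c if isinstance(c[k],np.ndarray)})
cv2.imwrite("pics/w1.png",I[:,:,::-1])
```

```text
{'eef_pos': array([509.174, 112.367, 331.147]), 'tool_rot': array([3.139, 0.007, 1.828]), 'qpos': array([-0.614,  0.364,  0.477,  1.743, -0.18 ,  1.076,  0.179]), 'qd': array([-0.049, -0.029,  0.01 ,  0.038,  0.025,  0.001, -0.159])} {'mtx': array([[309.70691629,   0.        , 313.9222045 ],
       [  0.        , 309.70691629, 202.78772327],
       [  0.        ,   0.        ,   1.        ]]), 'R': array([[ 9.64526784e-01,  2.63984423e-01, -5.55195454e-04],
       [ 2.53803377e-01, -9.26745469e-01,  2.76995814e-01],
       [ 7.26080553e-02, -2.67310792e-01, -9.60870965e-01]]), 't': array([-519.8081866 ,  -79.97391466,  469.58988592])}
```

View pics/w1.png

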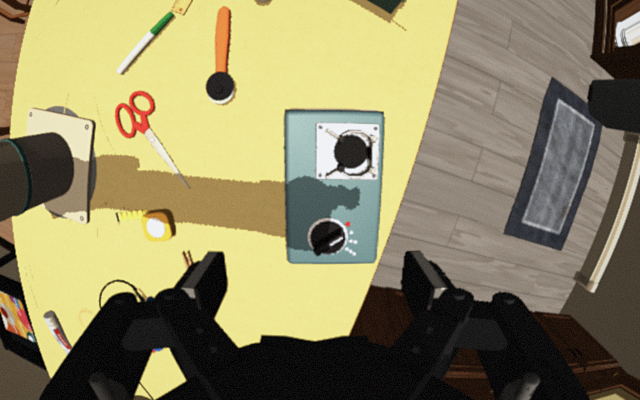

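The wrist view shows the shaker top between (286,110) and (382,262), the bright head plate at (349,150) with the black pad at about (352,152), and the dial at (326,236). Now to measure them.

```bash
cat >> h.py <<'E'
def wz(c,uv,z):
    d=np.array(uv,float)-c["mtx"][:2,2];r=np.hypot(*d);th=r/c["mtx"][0,0]
    v=np.array([*(d/max(r,1e-9)*np.sin(th)),np.cos(th)]);R=c["R"];o=-R.T@c["t"];w=R.T@v
    return o+w*(z-o[2])/w[2]
def wproj(c,X):
    p=c["R"]@np.array(X,float)+c["t"];r=np.hypot(*p[:2]);th=np.arctan2(r,p[2])
    return c["mtx"][:2,2]+p[:2]/r*th*c["mtx"][0,0]
E
python3 - <<'E'
from h import *
c=np.load("w1.npz");I=cv2.imread("pics/w1.png");h=cv2.cvtColor(I,cv2.COLOR_BGR2HSV)
def rect(m,z,box,nm,close=0):
    k=np.zeros_like(m);x0,y0,x1,y1=box;k[y0:y1,x0:x1]=m[y0:y1,x0:x1]
    if close:k=cv2.morphologyEx(k,cv2.MORPH_CLOSE,np.ones((close,close)))
    q=max(cv2.findContours(k,0,cv2.CHAIN_APPROX_NONE)[0],key=cv2.contourArea)[:,0]
    P=np.array([wz(c,u,z)[:2] for u in q],np.float32)
    r=cv2.minAreaRect(P);print(nm,r,cv2.boundingRect(q));return P
rect(cv2.inRange(h,(80,25,20),(105,255,200)),52,(275,100,395,275),"top",9)
rect(cv2.inRange(h,(0,0,150),(180,40,255)),66,(305,115,390,190),"plate",5)
rect(cv2.inRange(h,(0,0,0),(180,255,60)),66,(330,125,375,178),"pad")
rect(cv2.inRange(h,(0,0,120),(180,60,255)),60,(300,210,348,262),"skirt")
rect(cv2.inRange(h,(0,120,100),(8,255,255)),52,(335,215,360,235),"red")
cv2.imwrite("pics/cw.png",cv2.resize(I[100:270,275:395],None,fx=3.5,fy=3.5,interpolation=cv2.INTER_CUBIC))
E
```

```text
top ((540.9033203125, 95.5339126586914), (133.7134552001953, 223.59182739257812), 15.01831340789795) (285, 110, 99, 153)
plate ((536.5706176757812, 152.754638671875), (99.60515594482422, 99.96990203857422), 15.057167053222656) (305, 115, 76, 75)
pad ((549.611572265625, 155.2185821533203), (46.94254684448242, 45.431800842285156), 17.107114791870117) (335, 136, 36, 35)
skirt ((546.043212890625, 29.003055572509766), (70.06439208984375, 79.85555267333984), 15.073505401611328) (300, 210, 48, 52)
red ((574.640380859375, 54.16466522216797), (4.391435146331787, 4.7478790283203125), 17.206979751586914) (346, 222, 4, 4)
```

View pics/cw.png

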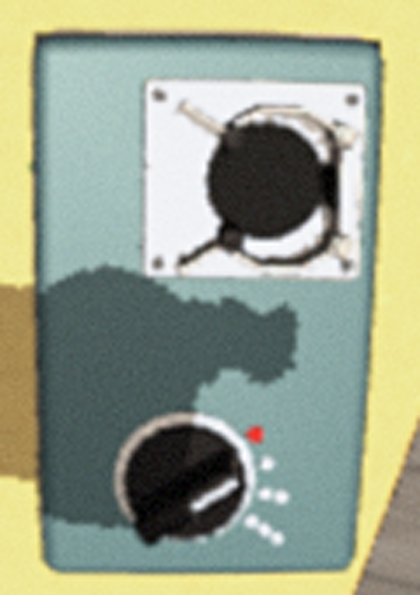

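The enlarged view shows the pad disc centred at about crop (266,180), px (351,151.4), with the plate corners around it. The skirt ring is centred at about px (327.6,236.3), and the white-lined bar end points near the red dot, so the dial is at off. I'll check these against the given geometry.

Run:
```python
from h import *
c=np.load("w1.npz")
w=lambda x,y,z:wz(c,(275+x/3.5-.36,100+y/3.5-.36),z)[:2]
pl=[w(*p,66) for p in((146,80),(363,86),(359,276),(145,278))];sc=[w(*p,66) for p in((160,95),(352,100),(348,264),(158,263))]
print(np.round(pl),np.round(sc),"pl ctr",np.mean(pl,0),np.mean(sc,0))
s=w(266,180,66);d=w(184,477,57);print("seat",s,"dial",d)
e=[w(*p,66) for p in((208,180),(266,122),(266,238))];print([np.hypot(*(q-s)) for q in e])
top=np.array([540.9,95.5])
for y in(.25,.26,.265,.27,.28):
    R=np.array([[np.cos(y),np.sin(y)],[-np.sin(y),np.cos(y)]]);print(y,"d-s",(R@(d-s)).round(1),"d-top",(R@(d-top)).round(1),"s-top",(R@(s-top)).round(1),"s-pl",(R@(s-np.mean(pl,0))).round(1))
# scene/side views of seat & dial
for n in("scene","side"):print(n,[proj(n,[*q,z]).round(1) for q,z in((s,66),(d,57))])
```

```text
[[493. 181.]
 [572. 202.]
 [592. 131.]
 [512. 108.]] [[499. 177.]
 [569. 195.]
 [587. 135.]
 [516. 115.]] pl ctr [542.27605434 155.54202392] [542.66189092 155.50740294]
seat [546.37902258 156.8821762 ] dial [550.78137287  29.75939321]
[np.float64(22.004030639154283), np.float64(22.051967413630774), np.float64(22.32563497561883)]
0.25 d-s [ -27.2 -124.3] d-top [ -6.7 -66.1] s-top [20.5 58.1] s-pl [4.3 0.3]
0.26 d-s [ -28.4 -124. ] d-top [ -7.4 -66.1] s-top [21.1 57.9] s-pl [4.3 0.2]
0.265 d-s [ -29.  -123.8] d-top [ -7.7 -66. ] s-top [21.4 57.8] s-pl [4.3 0.2]
0.27 d-s [ -29.7 -123.7] d-top [ -8. -66.] s-top [21.7 57.7] s-pl [4.3 0.2]
0.28 d-s [ -30.9 -123.4] d-top [ -8.7 -65.9] s-top [22.2 57.5] s-pl [4.3 0.2]
scene [array([290.9, 172.7]), array([328.4, 186.7])]
side [array([273.3, 226.7]), array([281., 200.])]
```

Seat is (546,157) and dial (551,30). The dial sits at (-28.5,-124) relative to the seat, against (-28,-126) given, and yaw is 0.262. Now to the bottle.

Emit:
{"fn": "carry_out", "kwargs": {
  "deltas": [0,0,0,-0.045,-0.0185,0,-1,0,0,0,-0.045,-0.0185,0,-1,0,0,0,-0.045,-0.0185,0,-1,0,0,0,-0.045,-0.0185,0,-1,0,0,0,-0.045,-0.0185,0,-1,0,0,0,-0.045,-0.0185,0,-1,0,0,0,-0.045,-0.0185,0,-1,0,0,0,-0.045,-0.0185,0,-1,0,0,0,-0.045,-0.0185,0,-1,0,0,0,-0.045,-0.0185,0.05,-1,0,0,0,0,0,0.05,-1,0,0,0,0,0,0,-1]
}}

```text
clock: 4.15
eef_pos: [443.7, -353.8, 232.6]
tool_rot: [-3.136, -0.007, 1.837]
force: [1.0, -0.2, 0.5]
width: 85.5
gripper_force: 0.0
```

Run:
```python
from h import *
s=ctrl.read_state();c=ctrl.calibration("wrist");I=ctrl.get_image("wrist")
print({k:s[k].round(3) for k in("eef_pos","tool_rot","qpos","qd")})
np.savez("w2.npz",**c);B=I[:,:,::-1].copy();cv2.imwrite("pics/w2.png",B)
h=cv2.cvtColor(B,cv2.COLOR_BGR2HSV);m=cv2.inRange(h,(40,80,25),(85,255,255))
for q in cv2.findContours(m,0,2)[0]:
    if cv2.contourArea(q)>80:print("green",cv2.boundingRect(q),cv2.contourArea(q))
print("predict",[wproj(c,[447,-380,z]).round() for z in(0,60,96)])
```

```text
{'eef_pos': array([ 443.723, -353.826,  232.635]), 'tool_rot': array([-3.136, -0.007,  1.837]), 'qpos': array([ 0.291,  0.56 ,  0.52 ,  1.752, -0.335,  0.928,  1.217]), 'qd': array([-0.027, -0.062,  0.025, -0.082,  0.015,  0.033, -0.013])}
green (297, 195, 37, 34) 689.0
predict [array([312., 195.]), array([311., 209.]), array([310., 220.])]
```

View pics/w2.png

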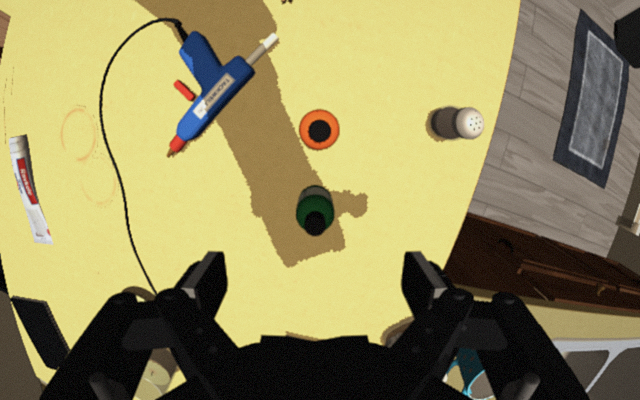

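The green bottle is at px (315,210) with its cap near (315,223). The orange one at (320,130) is clear of it.

Run:
```python
from h import *
c=dict(np.load("w2.npz"));B=cv2.imread("pics/w2.png");g=B.max(2)
m=np.zeros_like(g);m[200:245,298:334]=(g[200:245,298:334]<45)*255
q=max(cv2.findContours(m,0,2)[0],key=cv2.contourArea);(u,r)=cv2.minEnclosingCircle(q);print(u,r,cv2.boundingRect(q))
print("cap",wz(c,u,93).round(1),wz(c,u,96).round(1))
l,rr=wz(c,(297,208),55),wz(c,(334,208),55);print("body",l,rr,(l+rr)/2,np.hypot(*(l-rr)[:2]))
s=ctrl.read_state();print(s["eef_pos"])
```

```text
(315.0, 222.5) 12.500100135803223 (303, 211, 24, 25)
cap [ 452.3 -382.2   93. ] [ 452.  -381.2   96. ]
body [ 432.58167941 -384.24843666   55.        ] [ 471.17546043 -373.67209673   55.        ] [ 451.87856992 -378.9602667    55.        ] 40.0167327409014
[ 445.36453582 -354.96969013  235.21148263]
```

Emit:
{"fn": "carry_out", "kwargs": {
  "deltas": [0,0,0,-0.013,0,0,-1,0,0,0,-0.013,0,0.03,-1,0,0,0,0,0,0.03,-1,0,0,0,0,0,0,-1]
}}

```text
clock: 4.7
eef_pos: [453.1, -381.0, 176.2]
tool_rot: [-3.141, -0.001, 1.838]
force: [-0.2, -0.7, -0.4]
width: 85.5
gripper_force: 0.0
```

Emit:
{"fn": "carry_out", "kwargs": {
  "deltas": [0,0,0,0,-0.001,0.035,-1,0,0,0,0,0,0.035,-1,0,0,0,0,0,0.035,-1,0,0,0,0,0,0.03,-1,0,0,0,0,0,0.01,-1,0,0,0,0,0,0,-1]
}}

```text
clock: 5.45
eef_pos: [452.7, -382.2, 32.3]
tool_rot: [3.14, 0.002, 1.838]
force: [-0.0, -0.2, -0.3]
width: 85.1
gripper_force: 0.0
```

Emit:
{"fn": "carry_out", "kwargs": {
  "deltas": [0,0,0,0,0,0,1,0,0,0,0,0,0,1,0,0,0,0,0,0,1,0,0,0,0,0,0,1,0,0,0,0,0,0,1,0,0,0,0,0,0,1,0,0,0,0,0,0,1,0,0,0,0,0,0,1]
}}

```text
clock: 6.45
eef_pos: [452.2, -381.8, 32.3]
tool_rot: [3.141, 0.001, 1.837]
force: [-0.7, 0.4, 5.6]
width: 39.9
gripper_force: 60.1
```

Gripped at a width of 39.9 mm and 60 N. Lift and carry it to 75 mm in front of the seat.

Emit:
{"fn": "carry_out", "kwargs": {
  "deltas": [0,0,0,0,0,-0.03,1,0,0,0,0,0,-0.05,1,0,0,0,0,0,-0.05,1,0,0,0,0,0,-0.04,1,0,0,0,0,0,0,1]
}}

```text
clock: 7.08
eef_pos: [453.1, -383.0, 204.7]
tool_rot: [3.137, 0.006, 1.838]
force: [0.1, -1.1, -2.7]
width: 40.5
gripper_force: 60.9
```

Emit:
{"fn": "carry_out", "kwargs": {
  "deltas": [0,0,0,0.045,0.0143,0,1,0,0,0,0.045,0.0143,0,1,0,0,0,0.045,0.0143,0,1,0,0,0,0.045,0.0143,0,1,0,0,0,0.045,0.0143,0,1,0,0,0,0.045,0.0143,0,1,0,0,0,0.045,0.0143,0,1,0,0,0,0.045,0.0143,0,1,0,0,0,0.045,0.0143,0,1,0,0,0,0.045,0.0143,0,1,0,0,0,0.045,0.0143,0,1,0,0,0,0,0,0,1]
}}

```text
clock: 8.57
eef_pos: [471.9, 142.1, 199.7]
tool_rot: [-3.14, -0.002, 1.845]
force: [-0.2, -1.0, -0.6]
width: 39.9
gripper_force: 60.9
```

Emit:
{"fn": "carry_out", "kwargs": {
  "deltas": [0,0,0,0,0,0,1,0,0,0,0,0,0,1]
}}

```text
clock: 8.82
eef_pos: [472.8, 136.0, 200.9]
tool_rot: [-3.141, 0.001, 1.835]
force: [0.3, 0.2, -0.6]
width: 40.0
gripper_force: 60.9
```

Run:
```python
from h import *
s=ctrl.read_state();c=ctrl.calibration("wrist");I=ctrl.get_image("wrist")
print({k:s[k].round(3) for k in("eef_pos","tool_rot","qpos","qd","width")if k!="width"},s["width"])
np.savez("w3.npz",**c);B=I[:,:,::-1].copy();cv2.imwrite("pics/w3.png",B)
for n,X in(("seat",(546.4,156.9,66)),("dial",(551.4,29,57))):print(n,wproj(c,X))
```

```text
{'eef_pos': array([472.771, 135.981, 200.864]), 'tool_rot': array([-3.141e+00,  1.000e-03,  1.835e+00]), 'qpos': array([-0.725,  0.504,  0.564,  1.993, -0.387,  0.752,  0.334]), 'qd': array([ 0.004, -0.004, -0.002, -0.006, -0.004, -0.001, -0.004])} 39.95466174791016
seat [394.52309153 192.05119839]
dial [356.89519014 299.75534047]
```

View pics/w3.png

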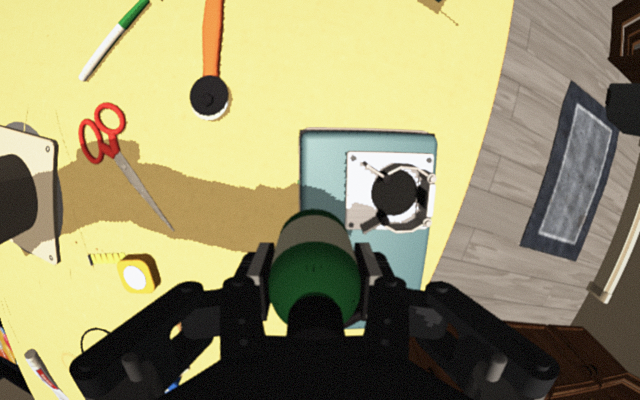

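The bottle is held upright at (315,270). The clip pad appears near (393,191), against a predicted (394.5,192). Refining it from the pad and plate in this closer view.

Run:
```python
from h import *
c=dict(np.load("w3.npz"));B=cv2.imread("pics/w3.png");h=cv2.cvtColor(B,cv2.COLOR_BGR2HSV)
m=np.zeros(h.shape[:2],np.uint8);m[165:225,365:430]=(h[165:225,365:430,2]<55)*255
m=cv2.morphologyEx(m,cv2.MORPH_OPEN,cv2.getStructuringElement(2,(21,21)))
q=max(cv2.findContours(m,0,cv2.CHAIN_APPROX_NONE)[0],key=cv2.contourArea)
P=np.array([wz(c,u,66)[:2] for u in q[:,0]],np.float32);print("pad",cv2.boundingRect(q),cv2.minEnclosingCircle(P),P.mean(0))
m=cv2.inRange(h,(0,0,150),(180,45,255));k=np.zeros_like(m);k[140:240,335:445]=m[140:240,335:445]
q=max(cv2.findContours(k,0,cv2.CHAIN_APPROX_NONE)[0],key=cv2.contourArea);P=np.array([wz(c,u,66)[:2] for u in q[:,0]],np.float32)
r=cv2.minAreaRect(P);print("plate",r)
a=.262;e=np.array([np.cos(a),np.sin(a)]);n=np.array([-e[1],e[0]]);s=ctrl.read_state()["eef_pos"][:2]
for S in((546.4,156.9),cv2.minEnclosingCircle(P)[0],r[0]):d=np.array(S)-s;print(S,"fwd",d@e,"left",d@n)
```

```text
pad (373, 185, 42, 30) ((546.9431762695312, 153.51498413085938), 20.814435958862305) [547.164   151.07433]
plate ((539.0514526367188, 155.28359985351562), (98.24459075927734, 97.42240142822266), 16.61171531677246)
(546.4, 156.9) fwd 76.35372888837573 left 1.0810380979154814
(535.9702758789062, 160.845458984375) fwd 67.30185517981879 left 7.5932861125295865
(539.0514526367188, 155.28359985351562) fwd 68.83729054611025 left 1.4231673583767055
```

Run:
```python
import cv2
B=cv2.imread("pics/w3.png");cv2.imwrite("pics/cw3.png",cv2.resize(B[145:240,340:445],None,fx=6,fy=6,interpolation=cv2.INTER_CUBIC))
```

```text
(no output)
```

View pics/cw3.png

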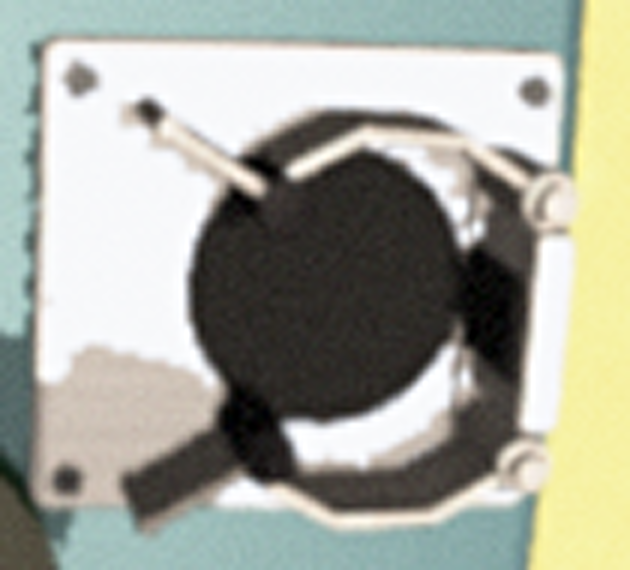

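Pad centre is at px (393.8,191.8), within 1 mm of the prediction. The seat is about 76 mm ahead and 1 mm left. Lower to just above the plate, then slide in.

Emit:
{"fn": "carry_out", "kwargs": {
  "deltas": [0,0,0,0.001,0,0.03,1,0,0,0,0,0,0.03,1,0,0,0,0,0,0.03,1,0,0,0,0,0,0.011,1,0,0,0,0,0,0,1,0,0,0,0,0,0,1]
}}

```text
clock: 9.62
eef_pos: [473.6, 138.4, 101.0]
tool_rot: [3.14, -0.0, 1.837]
force: [0.6, -0.2, -1.5]
width: 40.0
gripper_force: 60.9
```

Emit:
{"fn": "carry_out", "kwargs": {
  "deltas": [0,0,0,0,0.01,0,1,0,0,0,0,0.01,0,1,0,0,0,0,0.01,0,1,0,0,0,0,0.005,0,1,0,0,0,0,0,0,1,0,0,0,0,0,0,1]
}}

```text
clock: 10.38
eef_pos: [506.0, 147.6, 99.9]
tool_rot: [-3.141, -0.0, 1.837]
force: [-0.5, -0.4, -1.9]
width: 39.8
gripper_force: 60.9
```

Emit:
{"fn": "carry_out", "kwargs": {
  "deltas": [0,0,0,-0.0015,0.004,0.001,1,0,0,0,0,0.005,0,1,0,0,0,0,0.005,0,1,0,0,0,0,0.005,0,1,0,0,0,0,0.005,0,1,0,0,0,0,0.005,0,1,0,0,0,0,0,0,1]
}}

```text
clock: 11.25
eef_pos: [534.9, 154.4, 98.9]
tool_rot: [-3.141, -0.0, 1.838]
force: [-1.2, 0.7, -1.0]
width: 39.7
gripper_force: 61.3
```

Emit:
{"fn": "carry_out", "kwargs": {
  "deltas": [0,0,0,0,0.004,0,1,0,0,0,0,0.004,0,1,0,0,0,0,0.003,0,1,0,0,0,0,0,0,1,0,0,0,0,0,0,1]
}}

```text
clock: 11.88
eef_pos: [546.4, 157.1, 99.2]
tool_rot: [3.14, 0.0, 1.838]
force: [2.6, 2.8, -2.0]
width: 39.8
gripper_force: 61.2
```

Run:
```python
from h import *
s=ctrl.read_state();c=ctrl.calibration("wrist");I=ctrl.get_image("wrist")
print(s["eef_pos"],s["force"],s["torque"])
B=I[:,:,::-1].copy();cv2.imwrite("pics/w4.png",cv2.resize(B[110:330,220:420],None,fx=2.7,fy=2.7,interpolation=cv2.INTER_CUBIC))
```

```text
[546.37561824 157.11495189  99.19353536] [ 2.62752239  2.79769895 -1.96091761] [ 0.40662027 -0.37587251  0.09851963]
```

View pics/w4.png

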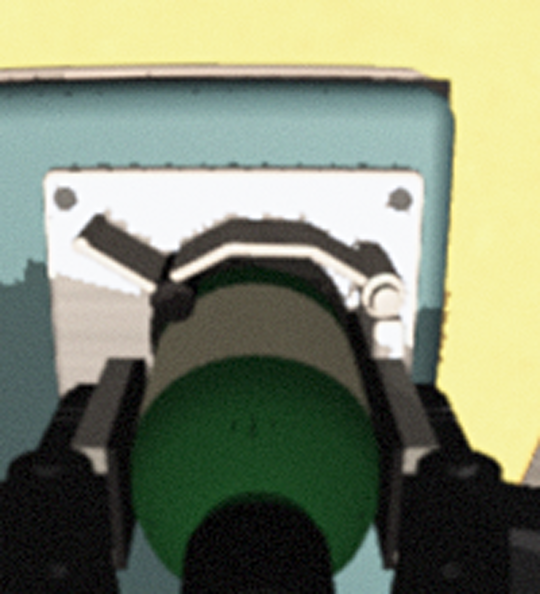

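The near jaw's nose (175,300 in the crop) has closed round the front of the bottle. The force is now forward, so the jaws are pulling it in. I'll push on gently until it touches the stop.

Emit:
{"fn": "carry_out", "kwargs": {
  "deltas": [0,0,0,0,0.001,0.001,1,0,0,0,0,0.001,0,1,0,0,0,0,0,0,1]
}}

```text
clock: 12.3
eef_pos: [546.4, 157.4, 98.4]
tool_rot: [-3.14, -0.001, 1.837]
force: [-2.0, 1.7, 5.7]
width: 40.1
gripper_force: 62.0
```

Emit:
{"fn": "carry_out", "kwargs": {
  "deltas": [0,0,0,0,0.001,0,1,0,0,0,0,0,0,1]
}}

```text
clock: 12.55
eef_pos: [546.4, 157.3, 98.4]
tool_rot: [-3.138, -0.001, 1.837]
force: [-4.2, 1.3, 7.6]
width: 39.8
gripper_force: 62.2
```

The bottle is on the plate and against the stop: no further travel, and the force has reversed. Open, then rise straight up.

Emit:
{"fn": "carry_out", "kwargs": {
  "deltas": [0,0,0,0,-0.002,0,1,0,0,0,0,0,0,-1,0,0,0,0,0,0,-1,0,0,0,0,0,0,-1,0,0,0,0,0,0,-1,0,0,0,0,0,0,-1,0,0,0,0,0,0,-1,0,0,0,0,0,0,-1]
}}

```text
clock: 13.55
eef_pos: [546.5, 157.2, 98.1]
tool_rot: [3.142, -0.0, 1.838]
force: [1.0, 0.6, -0.6]
width: 85.4
gripper_force: 0.0
```

Emit:
{"fn": "carry_out", "kwargs": {
  "deltas": [0,0,0,0,0,-0.02,-1,0,0,0,0,0,-0.05,-1,0,0,0,0,0,-0.05,-1,0,0,0,0,0,-0.03,-1,0,0,0,-0.03,-0.01,0,-1,0,0,0,-0.045,-0.015,0,-1,0,0,0,-0.045,-0.015,0,-1,0,0,0,0,0,0,-1,0,0,0,0,0,0,-1]
}}

```text
clock: 14.68
eef_pos: [539.5, 31.5, 248.0]
tool_rot: [3.141, -0.001, 1.838]
force: [0.2, 0.7, -0.1]
width: 85.5
gripper_force: 0.0
```

Run:
```python
from h import *
s=ctrl.read_state();c=ctrl.calibration("wrist");I=ctrl.get_image("wrist");J=ctrl.get_image("side")
print(s["eef_pos"],s["tool_rot"],s["qpos"],s["width"]);np.savez("w5.npz",**c)
for n,X in(("seat",(546.4,156.9,66)),("captop",(546.4,156.9,162)),("dial",(551.4,29,86)),("skirt",(551.4,29,60))):print(n,wproj(c,X),proj("side",X))
B=I[:,:,::-1].copy();D=J[:,:,::-1];cv2.imwrite("pics/w5f.png",B);cv2.imwrite("pics/side5.png",D)
a=cv2.resize(B[60:340,200:460],None,fx=1.9,fy=1.9,interpolation=cv2.INTER_CUBIC)
b=cv2.resize(D[160:265,245:315],None,fx=4,fy=4,interpolation=cv2.INTER_CUBIC)
o=np.zeros((532,494+280,3),np.uint8);o[:,:494]=a;o[:420,494:]=b;cv2.imwrite("pics/w5.png",o)
```

```text
[539.52135873  31.53192747 248.03989442] [ 3.14142837e+00 -9.63107224e-04  1.83757874e+00] [-0.50072792  0.50915345  0.59049129  1.81511884 -0.3486576   0.92250086
  0.51166182] 85.46694536895346
seat [351.81998412  70.51459085] [273.2753024  226.73466618]
captop [367.40651456  52.39476705] [270.52045881 196.74174595]
dial [324.00589039 191.7456154 ] [280.29742123 191.6260785 ]
skirt [323.25612797 186.00283836] [280.82695433 199.01275748]
```

View pics/w5.png

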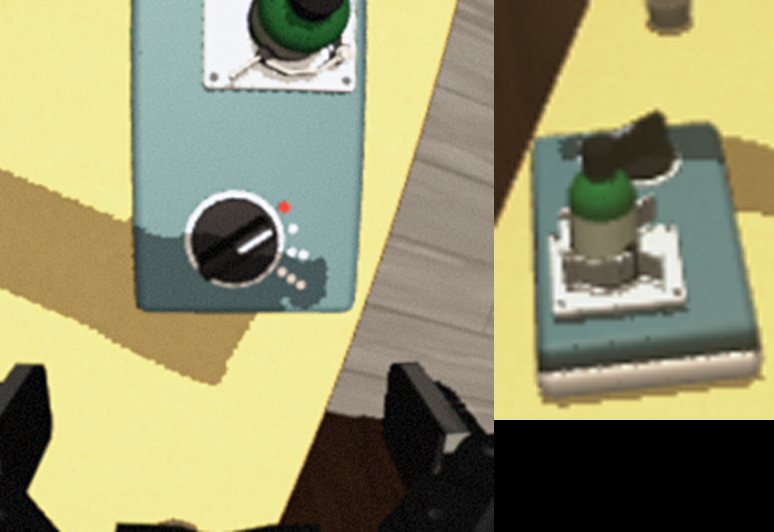

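The bottle stands upright in the closed clip; in the side view its cap is where predicted. The dial ring is centred at px (323.4,185), which gives (551.3,29.3), and it is still at off. Now align the tool with the bar.

Emit:
{"fn": "carry_out", "kwargs": {
  "deltas": [0,0,9.3,0,0,0,-1,0,0,9.3,0,0,0,-1,0,0,9.3,0,0,0,-1,0,0,9.3,0,0,0,-1,0,0,9.3,0,0,0,-1,0,0,9.3,0,0,0,-1,0,0,0,0.006,0.0105,0.03,-1,0,0,0,0,0,0.03,-1,0,0,0,0,0,0,-1,0,0,0,0,0,0,-1]
}}

```text
clock: 16.02
eef_pos: [551.9, 29.1, 188.8]
tool_rot: [3.141, -0.001, 0.865]
force: [-0.3, -0.3, 0.4]
width: 85.1
gripper_force: 0.0
```

Run:
```python
from h import *
s=ctrl.read_state();c=ctrl.calibration("wrist");I=ctrl.get_image("wrist")
print(s["eef_pos"],s["tool_rot"],s["qpos"])
B=I[:,:,::-1].copy();cv2.imwrite("pics/w6.png",cv2.resize(B[180:330,200:430],None,fx=3.4,fy=3.4,interpolation=cv2.INTER_CUBIC));cv2.imwrite("pics/w6f.png",B);np.savez("w6.npz",**c)
a=.862;u=np.array([np.cos(a),np.sin(a)]);p=np.array([551.3,29.3])
for k in(23,-23):print(((wproj(c,[*(p+k*u),86])-[200,180])*3.4).round())
```

```text
[551.92170248  29.1189438  188.81497714] [ 3.14084547e+00 -5.43759972e-04  8.64755429e-01] [-0.59755538  0.67158375  0.80008164  1.8530337  -0.61609031  0.88279159
 -0.20304994]
[384. -14.]
[383. 168.]
```

View pics/w6.png

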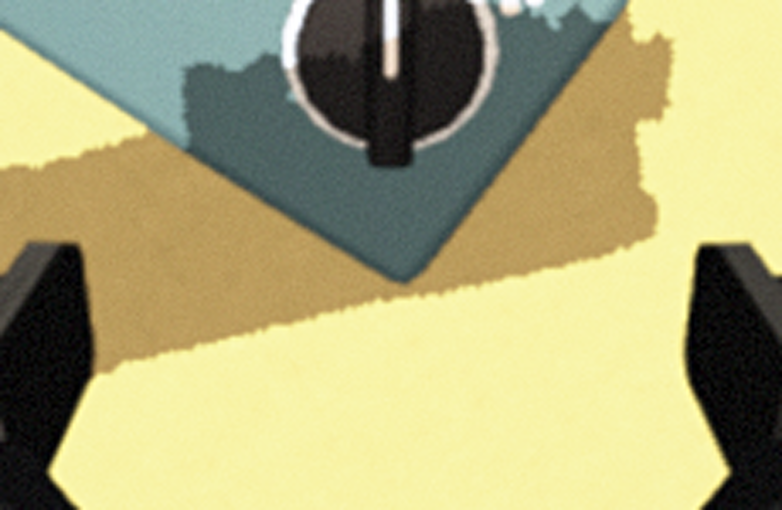

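The bar lies upright in the image (vertical at crop x≈390, end at y≈166), parallel to the pads and within about 1 mm of the prediction. Descend and grip.

Emit:
{"fn": "carry_out", "kwargs": {
  "deltas": [0,0,0,0,0.001,0.035,-1,0,0,0,0,0,0.035,-1,0,0,0,0,0,0.035,-1,0,0,0,0,0,0.019,-1,0,0,0,0,0,0,-1,0,0,0,0,0,0,-1]
}}

```text
clock: 16.82
eef_pos: [553.3, 27.7, 65.4]
tool_rot: [3.14, -0.002, 0.864]
force: [0.6, 1.0, -0.0]
width: 85.5
gripper_force: 0.0
```

Emit:
{"fn": "carry_out", "kwargs": {
  "deltas": [0,0,0,0,0,0,1,0,0,0,0,0,0,1,0,0,0,0,0,0,1,0,0,0,0,0,0,1,0,0,0,0,0,0,1,0,0,0,0,0,0,1,0,0,0,0,0,0,1,0,0,0,0,0,0,1,0,0,0,0,0,0,1,0,0,0,0,0,0,1]
}}

```text
clock: 18.08
eef_pos: [552.0, 28.2, 64.3]
tool_rot: [-3.141, -0.0, 0.864]
force: [-2.4, 0.7, 4.8]
width: 10.6
gripper_force: 59.6
```

Emit:
{"fn": "carry_out", "kwargs": {
  "deltas": [0,0,6,0,0,0,1,0,0,6,0,0,0,1,0,0,6,0,0,0,1,0,0,6,0,0,0,1,0,0,6,0,0,0,1,0,0,0,0,0,0,1]
}}

```text
clock: 18.82
eef_pos: [552.2, 27.8, 64.3]
tool_rot: [3.141, 0.0, 0.34]
force: [-1.5, 0.5, 5.1]
width: 10.7
gripper_force: 59.8
```

Emit:
{"fn": "carry_out", "kwargs": {
  "deltas": [0,0,6,0,0,0,1,0,0,6,0,0,0,1,0,0,6,0,0,0,1,0,0,6,0,0,0,1,0,0,6,0,0,0,1,0,0,6,0,0,0,1,0,0,3.5,0,0,0,1,0,0,0,0,0,0,1,0,0,0,0,0,0,1]
}}

```text
clock: 19.95
eef_pos: [552.2, 27.1, 64.4]
tool_rot: [3.141, -0.001, -0.349]
force: [-2.9, -1.1, 4.9]
width: 10.4
gripper_force: 59.8
```

Run:
```python
from h import *
s=ctrl.read_state();I=ctrl.get_image("side");J=ctrl.get_image("scene")
print(s["eef_pos"],s["tool_rot"],s["force"],s["torque"],s["width"],s["clock"])
a=cv2.resize(I[150:265,230:330],None,fx=4,fy=4,interpolation=cv2.INTER_CUBIC);b=cv2.resize(J[140:255,250:350],None,fx=4,fy=4,interpolation=cv2.INTER_CUBIC)
cv2.imwrite("pics/f.png",np.hstack([a,b])[:,:,::-1])
```

```text
[552.19118678  27.07935808  64.35050675] [ 3.14050229e+00 -7.33561519e-04 -3.49122349e-01] [-2.88926474 -1.14962046  4.90883598] [-0.33737984  0.35529481  0.10768057] 10.42234455502493 19.95
```

View pics/f.png

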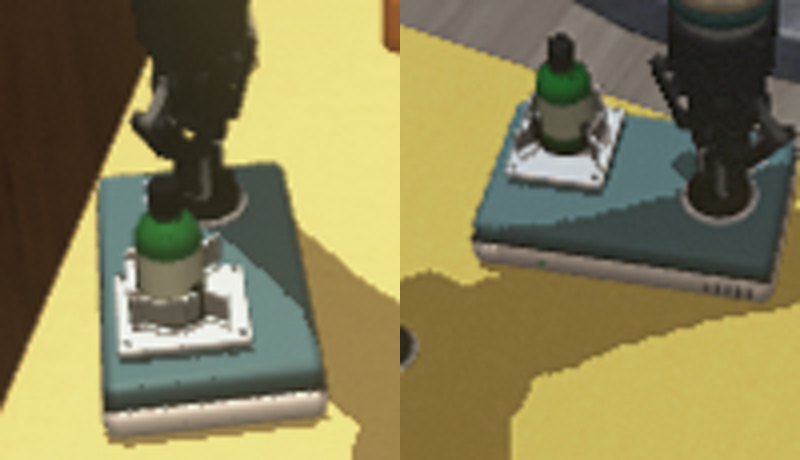

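Both views show the bottle upright in the closed clip. The dial has been turned 1.21 rad and is still held; the wrist reads 0.108 N m about z, which matches the three-dot spring of 0.11 N m. Handing in.

```bash
python3 -c "
from cell import ctrl
print(ctrl.finish_job())"
```

```text
the job is handed in; nothing more can be done
None
```

I've handed the job in at about 20 s: the green bottle stands upright in the closed clip against its stop, and the gripper is still holding the dial on three dots.

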